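# Gauge the depth of a blind bore

## Task

Measure how deep the bore in the round brass part is: take the depth gauge by its red head, set its round foot flat on the brass part's top face over the bore, and push the rod down until it bottoms on the floor of the bore. Then let go and leave the gauge standing there, so that its travel can be read.

Things in the scene. Friction and masses are not known exactly. Their poses are not given: they have to be found in the camera images.
- gauge_head (a point): centre of the red head (22 mm diameter, 28 mm tall) on the depth gauge's 12 mm ringed rod; grip it here from above, any side. 124 mm above the rod's lower end. The gauge (0.4 kg) stands upright and hangs together when lifted by the head; once its foot rests on something, the rod slides on down through it against about 3 N of friction and stays where it is left. z up
- gauge_rod (a joint): the gauge's reading: how far the rod's lower end stands out below the foot's underside, in m, 0 at the start, at most 0.065
- gauge_foot (a point): centre of the underside of the gauge's steel disc foot (76 mm diameter, 12 mm thick, with a 22 mm collar reaching 28 mm above the underside); the rod slides through its centre; z up
- rod_tip (a point): lower end of the gauge's rod, on its axis; at the start level with the foot's underside
- bore_mouth (a point): centre of the bore's mouth in the top face of the round brass part, a brass cylinder of 90 mm diameter, 70 mm tall, with two dark bands, fixed upright to the bench; z up. The bore is 36 mm in diameter, vertical, blind. The square aluminium block (88 mm wide, 70 mm tall) with a like bore is another part, not to be measured
- bore_floor (a point): centre of the flat dark floor of the brass part's bore; its depth below the mouth differs from part to part, 35 to 55 mm. It is solid and does not yield
Things that resemble listed ones, but are neither listed nor needed, are in the scene too. What is meant by the part that bears bore_mouth is not orange, and is the larger of those in its own colour.

How it is judged:
By the outcome, as a careful person would: the job done as asked, in the order asked, and still so for the second after the job is handed in, with the robot touching nothing.
It also fails if it takes over 38 s, if anything falls off the work surface, if the arm or the gripper's body presses on something with over 40 N, if the wrist force passes 120 N, or if a joint passes its speed limit or range.

## Robot

A 6-joint arm with a two-finger parallel gripper is mounted at the origin on a cart in front of the work surface, level with it; the furniture and walls round the work are solid. World frame = base frame: x ahead of the robot, y to its left, z up, the work surface at z = 0. Lengths are in mm, angles in rad, forces in N, time in s.
With the tool pointing down it reaches from about 350 to 850 mm from the base axis. Payload 8.1 kg.
Tool frame: the origin (TCP) lies between the finger pads; the fingertips stand env.tcp_to_tips ahead of it and the grasp point (between the pads) lies 11 mm behind it (env.tcp_to_tips is the distance from the TCP to the fingertips, in mm); z points along the fingers, y is the direction in which the jaws open and shut (so a half turn about z gives the same grasp; the last joint's range is limited). The gripper opens to 93 mm and grips with 3 to 60 N. Pads are 15 mm wide; open, the fingers measure 128 mm over their backs; the gripper's body (75 mm by 188 mm) begins 65 mm behind the grasp point.
Start: joints at [-1.298, 0.13, 1.488, -0, 1.523, -0.085], TCP at [210.149, -561.999, 226.635] pointing down, gripper open.
Joint ranges: [-2.96, 2.96], [-0.89, 2.26], [0.02, 2.5], [-1.34, 4.48], [0, 2.73], [-2.66, 2.66]. Speed limits (rad/s): [2.39, 2.39, 2.79, 3.14, 3.14, 3.14].

## Interface

Orientations are given as a rotation vector (axis times angle).
In Python, from station import status, viewer, job, env gives the robot as it stands. The module is installed in compiled form; this text tells all that it offers.
- The arm moves only by the tool step_arm, never from a script. Its arguments are lists of equal length, an entry for each row: "fingers": the opening in per cent of the stroke, from 0 (shut) to 100 (fully open); "travel": the shift along the tool's x, y, z in mm, a list of three; "yaw": the turn about the tool's z in rad. In form: {"fingers": [fingers, ...], "travel": [[dx, dy, dz], ...], "yaw": [yaw, ...]}. A call has 1 to 12 rows; each row shifts and turns the commanded pose from where the row before left it, along the tool's axes as they then stand; what a row does not reach is not made up. A row lasts 1/12 s, in which the tool goes at most 41.7 mm and 7.16 degrees, less where a joint would pass 70% of its speed; a pose out of reach is approached as far as the arm can. A call with a gripper value outside its range is refused whole. The fingers move at their own pace and stop on an object; "newtons" is the grip in N (left out, the last holds). Time passes only in rows, so rows that do not move let the fingers close. It gives the time, the measured TCP pose, the force and the opening at its end, in the units of the state.
- status.state(): the state, without advancing time (a new reading comes with each control period).
- viewer.capture(name): name is "scene" or "top"; returns a dict with "pixels" (480x640x3 uint8, blue, green, red), "fx", "fy", "cx", "cy" (pixels), "k1" (the pictures are not rectified: a ray, as slopes to the right and down, at radius r is drawn at 1 + k1 r^2 times it, then the intrinsics apply), "rvec" (rotation vector, rad) and "tvec" (3), from world to camera coordinates, as OpenCV has them. Camera axes: x right, y down, z forward; pixel columns grow to the right and rows downward; lengths in mm; the calibration is good to about 2 mm. A picture is of the moment at which its call begins. There is no depth.
- job.job_done(): hands the job in, once; it reports no verdict.
The state is a dict: "time": time; "qpos": joint angles; "qd": joint speeds; "joint_torque": joint torques, N m; "ee_pos": TCP position; "orientation": TCP orientation; "wrist_force": force on the tool from outside, world axes, zero at the start; "wrist_torque": the same for the moment, N m; "grip_width": finger opening in mm.
Only numpy, scipy, OpenCV 4.12 (cv2) and the standard library are available. Lean on these libraries where they do the work, as an engineer would, in place of code of your own. Each camera call takes 0.05 s, during which the arm holds its last target.

## Working session

There is one attempt and no reset: what is moved stays moved. The work goes in short steps, Python scripts to look and compute and a tool call to move; the robot and the scene stay as the last step left them, time stands still between calls to the robot, and variables do not carry over. Pictures are saved under pics/ and viewed, and the job is handed in when it is done.

Besides the shell and the picture viewer there is one more tool, called after "Call:" in YAML: its name, and indented under it one key for each argument. step_arm: Moves the arm, as the interface text tells. Its arguments: {"type":"object","properties":{"fingers":{"type":"array"},"travel":{"type":"array"},"yaw":{"type":"array"},"newtons":{"type":"number"}},"required":["fingers","travel","yaw"]}

```bash
mkdir -p pics; cat > h.py <<'E'
import cv2,numpy as np
from station import status,viewer,job,env
def cap(n,f):
    d=viewer.capture(n); cv2.imwrite('pics/'+f+'.png',d['pixels']); np.save('pics/'+f+'.npy',d,allow_pickle=True); return d
def load(f): return np.load('pics/'+f+'.npy',allow_pickle=True).item()
def ray(d,u,v):
    x=np.array([(u-d['cx'])/d['fx'],(v-d['cy'])/d['fy']]);p=x.copy()
    for _ in range(30): p=x/(1+d['k1']*(p@p))
    R=cv2.Rodrigues(np.array(d['rvec'],float))[0];t=np.array(d['tvec'],float).ravel()
    o=-R.T@t; r=R.T@np.array([p[0],p[1],1]); return o,r/np.linalg.norm(r)
def atz(d,u,v,z):
    o,r=ray(d,u,v); return o+r*(z-o[2])/r[2]
def tri(*L):
    A=np.zeros((3,3));b=np.zeros(3)
    for d,u,v in L:
        o,r=ray(d,u,v);P=np.eye(3)-np.outer(r,r);A+=P;b+=P@o
    X=np.linalg.solve(A,b)
    return X,[np.linalg.norm((np.eye(3)-np.outer(r,r))@(X-o)) for o,r in [ray(*l) for l in L]]
def proj(d,X):
    R=cv2.Rodrigues(np.array(d['rvec'],float))[0];c=R@np.array(X,float)+np.array(d['tvec'],float).ravel()
    s=c[:2]/c[2];s=s*(1+d['k1']*(s@s)); return s[0]*d['fx']+d['cx'],s[1]*d['fy']+d['cy']
E
python3 - <<'E'
from h import *
for n in('scene','top'):
    d=cap(n,n+'0'); o,_=ray(d,320,240); print(n,o,{k:d[k] for k in('fx','k1','rvec')})
print(status.state(),env.tcp_to_tips)
E
```

```text
scene [151.15611402 403.00396463 716.7197553 ] {'fx': 484.03113261761297, 'k1': -0.03185401559905273, 'rvec': array([ 0.87166286, -2.56231583,  1.0347151 ])}
top [457.32284992 -70.70656455 935.11105504] {'fx': 553.3529806521647, 'k1': -0.0992887429125007, 'rvec': array([ 2.18724044, -2.19849841,  0.0709282 ])}
{'time': 0.1, 'qpos': array([-1.29838892e+00,  1.31101305e-01,  1.48915377e+00, -1.01141179e-06,
        1.52299991e+00, -8.54090019e-02]), 'qd': array([-0.00114951, -0.00144698, -0.00195555, -0.00177826, -0.00080813,
       -0.00172175]), 'joint_torque': array([ 1.27268690e-03, -5.61341465e+01, -4.93097734e+01,  7.71410647e-02,
        2.92359071e-02, -9.04510080e-05]), 'ee_pos': array([ 210.01971834, -561.51399626,  225.69209915]), 'orientation': array([-3.08981975e+00, -5.58768660e-01,  2.45239981e-04]), 'wrist_force': array([ 0.38033272, -0.44975487, -0.11040485]), 'wrist_torque': array([-0.00807287,  0.03568105,  0.02981729]), 'grip_width': 93.08078786314493} 8.0
```

View pics/scene0.png

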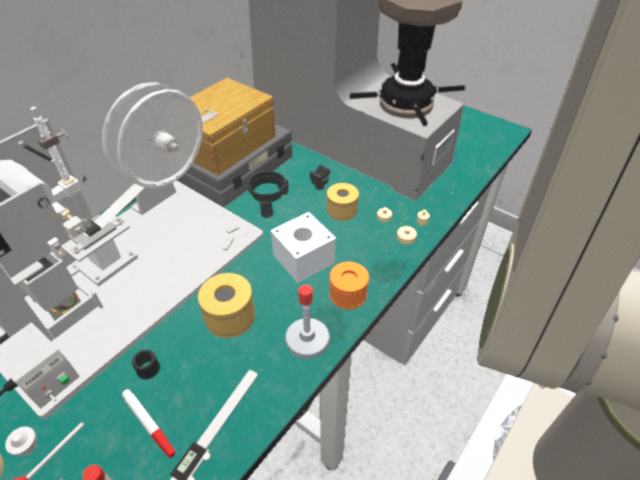

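View pics/top0.png

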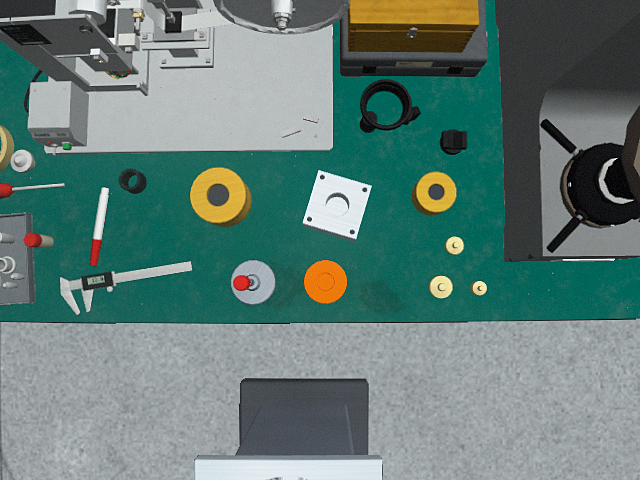

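The big brass cylinder is at scene (227,300) / top (218,195). A smaller brass one is at scene (342,200) / top (436,192), an orange one at (349,285) / (326,282), and a square aluminium block at (303,245) / (338,204). The larger brass, non-orange part fits the description. The gauge is at scene (306,320) / top (252,283). I'll confirm this in crops.

```bash
python3 - <<'E'
from h import *
a=load('scene0')['pixels'][260:360,190:350]; b=load('top0')['pixels'][150:320,180:350]
cv2.imwrite('pics/c1.png',cv2.resize(a,None,fx=5,fy=5,interpolation=cv2.INTER_CUBIC))
cv2.imwrite('pics/c2.png',cv2.resize(b,(595,595),interpolation=cv2.INTER_CUBIC))
E
```

```text
(no output)
```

View pics/c1.png

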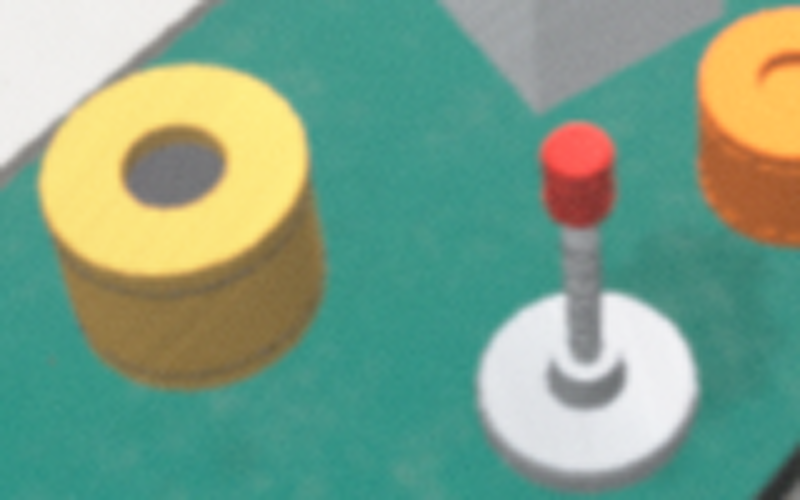

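View pics/c2.png

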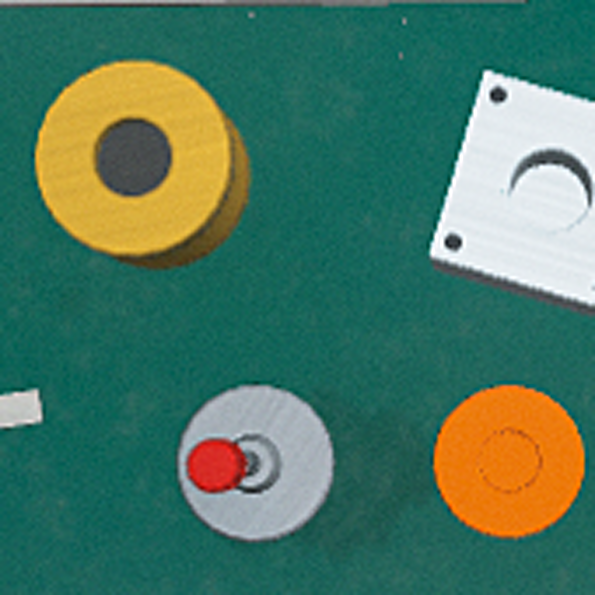

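```bash
python3 - <<'E'
from h import *
s=load('scene0')['pixels'];t=load('top0')['pixels']
f=lambda i,u,v,r:cv2.resize(i[v-r:v+r,u-r:u+r],(390,290),interpolation=cv2.INTER_NEAREST)
f=lambda i,u,v,r:cv2.resize(i[v-r:v+r,u-r:u+r],(266,266),interpolation=cv2.INTER_NEAREST)
g=np.vstack([np.hstack([f(s,225,294,18),f(s,343,195,14),f(s,303,235,18)]),np.hstack([f(t,218,195,18),f(t,436,192,14),f(t,338,204,18)])])
cv2.imwrite('pics/c3.png',np.clip(g.astype(float)*1.5,0,255))
E
```

```text
[ WARN:0@1.043] global loadsave.cpp:1063 imwrite_ Unsupported depth image for selected encoder is fallbacked to CV_8U.
```

View pics/c3.png

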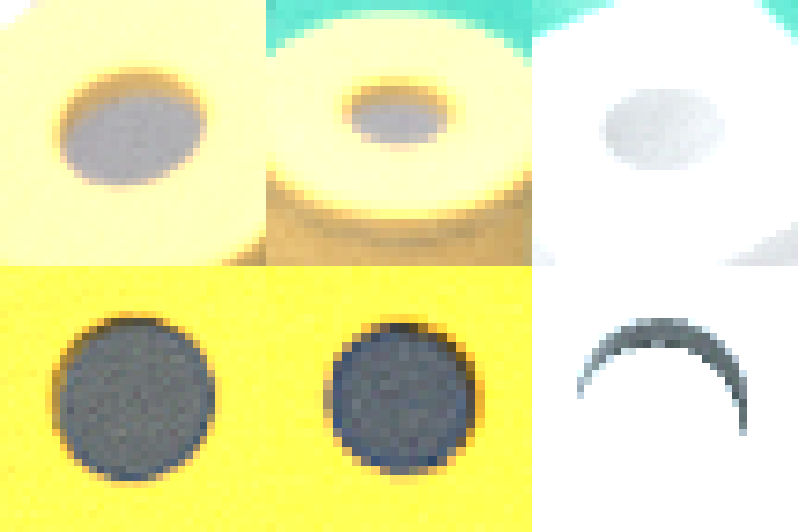

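```bash
python3 - <<'E'
from h import *
from scipy.optimize import least_squares
S=load('scene0');T=load('top0')
def cont(d,mask,u,v,r):
    m=np.zeros_like(mask);m[v-r:v+r,u-r:u+r]=mask[v-r:v+r,u-r:u+r]
    n,l,st,c=cv2.connectedComponentsWithStats(m); i=1+np.argmax(st[1:,4])
    k=max(cv2.findContours((l==i).astype('u1'),0,cv2.CHAIN_APPROX_NONE)[0],key=len)[:,0,:]
    return k,st[i],c[i]
for n,d in(('scene',S),('top',T)):
    h=cv2.cvtColor(d['pixels'],cv2.COLOR_BGR2HSV)
    for u,v in ([(215,310),(228,320),(213,285),(306,294),(306,301),(295,345)] if n=='scene' else [(200,180),(247,205),(218,195),(241,283),(262,295)]): print(n,u,v,h[v,u])
def circ(d,k,z):
    P=np.array([atz(d,u,v,z)[:2] for u,v in k.astype(float)])
    f=lambda p:np.hypot(P[:,0]-p[0],P[:,1]-p[1])-p[2]
    r=least_squares(f,[*P.mean(0),40],loss='soft_l1'); return r.x,np.sqrt(np.mean(r.fun**2))
def rng(d,lo,hi): return cv2.inRange(cv2.cvtColor(d['pixels'],cv2.COLOR_BGR2HSV),lo,hi)
ks,s,c=cont(S,rng(S,(15,80,175),(32,255,255)),225,298,40); print(s,c)
kt,s,c=cont(T,rng(T,(15,80,195),(32,255,255)),218,195,40); print(s,c)
for z in(60,65,70,75,80): print(z,circ(S,ks,z),circ(T,kt,z))
red=lambda d:rng(d,(0,150,90),(8,255,255))|rng(d,(172,150,90),(180,255,255))
for d,u,v in((S,306,295),(T,241,283)): 
    k,s,c=cont(d,red(d),u,v,22);print('red',s,c)
    if d is S:cs=c
    else: ct=c
print(tri((S,*cs),(T,*ct)))
E
```

```text
scene 215 310 [ 25 128 251]
scene 228 320 [ 19 133 144]
scene 213 285 [ 25 124 252]
scene 306 294 [  1 174 245]
scene 306 301 [  1 163 142]
scene 295 345 [110   7 228]
top 200 180 [ 22 177 221]
top 247 205 [ 23 175 131]
top 218 195 [73 23 78]
top 241 283 [  1 210 214]
top 262 295 [105  24 188]
[ 198  273   54   43 1536] [224.15234375 293.98697917]
[ 190  168   56   54 1921] [217.49245185 194.58146799]
60 (array([596.03544401,  99.57837624,  44.98004399]), np.float64(0.5837634507162247)) (array([591.73026785, 105.82093649,  43.4386407 ]), np.float64(0.5177930300572092))
65 (array([592.64836106, 101.88861313,  44.6375899 ]), np.float64(0.579318291024012)) (array([590.96235938, 104.81236498,  43.19051696]), np.float64(0.5148333813062632))
70 (array([589.26127784, 104.19884857,  44.29513539]), np.float64(0.5748731454699683)) (array([590.19445071, 103.80379314,  42.94239239]), np.float64(0.5118737567013479))
75 (array([585.87419428, 106.50908269,  43.95268047]), np.float64(0.5704280136056493)) (array([589.42654184, 102.79522095,  42.69426697]), np.float64(0.5089141561025518))
80 (array([582.48711041, 108.81931547,  43.61022514]), np.float64(0.5659828953046757)) (array([588.65863276, 101.78664847,  42.4461407 ]), np.float64(0.5059545792619624))
red [299 286  13  19 195] [304.97948718 294.35384615]
red [234 276  17  15 198] [241.45959596 282.66161616]
(array([451.25956842,  56.0828544 , 125.92134691]), [np.float64(0.08568812928556732), np.float64(0.08568812928552788)])
```

```bash
python3 - <<'E'
from h import *
from scipy.optimize import least_squares
S=load('scene0');T=load('top0')
def circ(d,k,z):
    P=np.array([atz(d,u,v,z)[:2] for u,v in k.astype(float)])
    f=lambda p:np.hypot(P[:,0]-p[0],P[:,1]-p[1])-p[2]
    r=least_squares(f,[*P.mean(0),40],loss='soft_l1'); return r.x.round(1),np.sqrt(np.mean(r.fun**2)).round(2)
for n,d,u,v,r in(('S',S,307,336,30),('T',T,253,283,28)):
    h=cv2.cvtColor(d['pixels'],cv2.COLOR_BGR2HSV)
    m=cv2.inRange(h,(0,0,165),(180,60,255))|cv2.inRange(h,(0,0,60),(180,60,164)) if n=='T' else cv2.inRange(h,(0,0,200),(180,40,255))
    q=np.zeros_like(m);q[v-r:v+r,u-r:u+r]=m[v-r:v+r,u-r:u+r]
    k=max(cv2.findContours(q,0,cv2.CHAIN_APPROX_NONE)[0],key=len)
    k=cv2.convexHull(k)[:,0,:]
    if n=='S': k=k[k[:,1]>318]
    print(n,cv2.boundingRect(k),[circ(d,k,z) for z in(8,12,16)])
st=status.state();R=cv2.Rodrigues(st['orientation'])[0]
print(R.round(3))
E
```

```text
S (286, 319, 43, 35) [(array([452.8,  53.3,  36. ]), np.float64(0.26)), (array([451.1,  55.3,  35.8]), np.float64(0.26)), (array([449.4,  57.3,  35.6]), np.float64(0.26))]
T (231, 260, 45, 45) [(array([451.6,  56.1,  37.4]), np.float64(0.24)), (array([451.6,  55.5,  37.3]), np.float64(0.24)), (array([451.7,  55. ,  37.1]), np.float64(0.24))]
[[ 0.937  0.35  -0.   ]
 [ 0.35  -0.937  0.002]
 [ 0.    -0.002 -1.   ]]
```

The crops confirm it: the large brass cylinder has two bands and is the bigger of the two brass parts. Its bore is at (590,104), top at about z 70. The gauge is at (451.5,55.7), with the head at about z 124. Now the approach.

Call:
step_arm:
  fingers: [100,100,100,100,100,100,100,100,100,100,100,100]
  travel:
    - [25,-28,0]
    - [25,-28,0]
    - [25,-28,0]
    - [25,-28,0]
    - [25,-28,0]
    - [25,-28,0]
    - [25,-28,0]
    - [25,-28,0]
    - [25,-28,0]
    - [25,-28,0]
    - [25,-28,0]
    - [25,-28,0]
  yaw: [0,0,0,0,0,0,0,0,0,0,0,0]
  newtons: 40

```text
time: 1.1
ee_pos: [373.5, -140.4, 226.4]
orientation: [-3.092, -0.558, 0.0]
wrist_force: [0.9, -0.2, 0.5]
grip_width: 93.2
```

Call:
step_arm:
  fingers: [100,100,100,100,100,100,100,100]
  travel:
    - [25,-28,0]
    - [25,-28,0]
    - [25,-28,0]
    - [25,-28,0]
    - [25,-28,0]
    - [17,-17,0]
    - [0,0,0]
    - [0,0,0]
  yaw: [0,0,0,0,0,0,0,0]

```text
time: 1.77
ee_pos: [451.2, 55.7, 226.0]
orientation: [-3.091, -0.564, 0.002]
wrist_force: [1.2, 0.1, -0.1]
grip_width: 93.2
```

```bash
python3 - <<'E'
from h import *
d=cap('scene','s1');st=status.state();print(st['ee_pos'],st['qpos'].round(2))
R=cv2.Rodrigues(st['orientation'])[0];print(R.T@(np.array([451.5,55.8,113])-st['ee_pos']))
E
```

```text
[451.08210623  54.72200952 226.1245769 ] [ 0.01 -0.27  1.87 -0.    1.54  1.22]
[  0.92438793  -0.84981605 113.1235162 ]
```

View pics/s1.png

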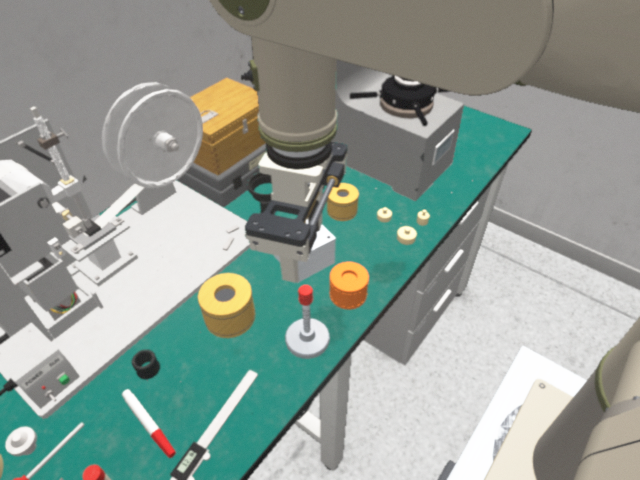

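```bash
python3 - <<'E'
from h import *
d=load('s1');st=status.state();R=cv2.Rodrigues(st['orientation'])[0];p=st['ee_pos']
print(proj(d,p),[proj(d,p+R@np.array([0,s*46,8])) for s in(1,-1)])
im=cv2.resize(d['pixels'][120:370,180:400],None,fx=3,fy=3)[:600]
im=cv2.resize(d['pixels'][170:370,180:400],None,fx=3,fy=3)
d2=cap('top','t1');im2=d2['pixels']
cv2.imwrite('pics/s1z.png',im)
print(st['grip_width'])
E
```

```text
(np.float64(303.7610233893796), np.float64(249.31762058787223)) [(np.float64(313.8760898811717), np.float64(231.08580352215697)), (np.float64(293.0432462994913), np.float64(277.4449597613654))]
92.85365932437527
```

View pics/s1z.png

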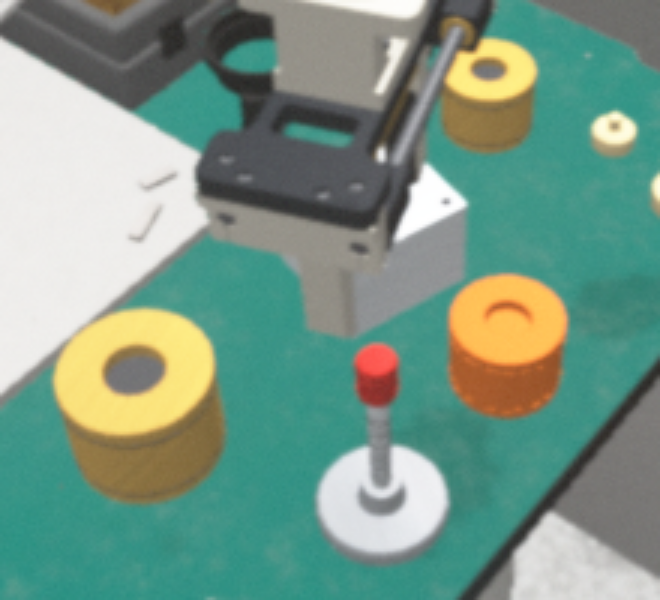

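View pics/t1.png

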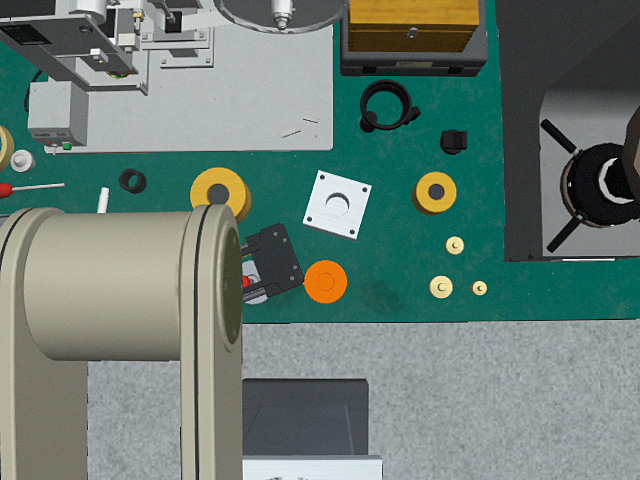

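The scene view shows the near finger at (290,275), where the projection puts it, and the head at (305,295) between the fingers. Descending to grip.

Call:
step_arm:
  fingers: [100,100,100,100,100,100,30,0,0,0,0,0]
  travel:
    - [0,0,30]
    - [0,0,30]
    - [0,0,25]
    - [0,0,17]
    - [0,0,10]
    - [0,0,0]
    - [0,0,0]
    - [0,0,0]
    - [0,0,0]
    - [0,0,0]
    - [0,0,0]
    - [0,0,0]
  yaw: [0,0,0,0,0,0,0,0,0,0,0,0]
  newtons: 40

```text
time: 2.87
ee_pos: [451.9, 54.6, 115.2]
orientation: [3.091, 0.559, 0.001]
wrist_force: [0.1, 0.0, -0.3]
grip_width: 57.5
```

```bash
python3 - <<'E'
from h import *
d=cap('scene','s2');st=status.state();print(st['ee_pos'],st['wrist_force'],st['grip_width'])
cv2.imwrite('pics/s2z.png',cv2.resize(d['pixels'][200:380,200:400],None,fx=3,fy=3))
E
```

```text
[451.74937709  54.636863   115.0368248 ] [-0.04209159  0.14428767  0.66950931] 53.53156630460028
```

View pics/s2z.png

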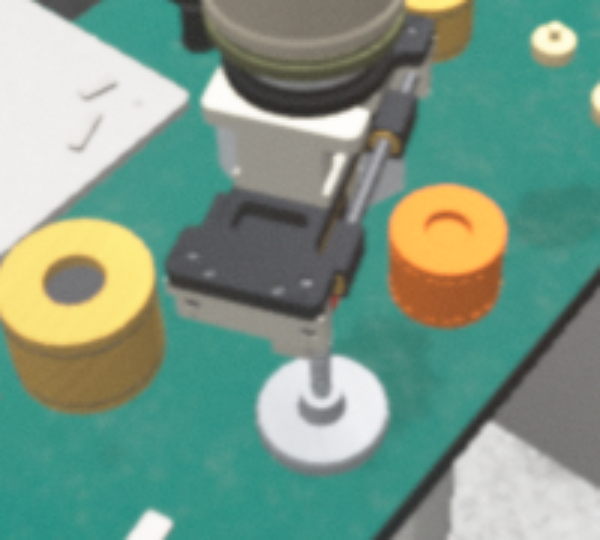

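Call:
step_arm:
  fingers: [0,0,0,0,0,0,0,0]
  travel:
    - [0,0,1]
    - [0,0,0]
    - [0,0,0]
    - [0,0,0]
    - [0,0,0]
    - [0,0,0]
    - [0,0,0]
    - [0,0,0]
  yaw: [0,0,0,0,0,0,0,0]

```text
time: 3.58
ee_pos: [451.3, 54.6, 113.4]
orientation: [-3.091, -0.559, 0.001]
wrist_force: [-0.0, 0.7, -1.1]
grip_width: 21.4
```

Call:
step_arm:
  fingers: [0,0,0,0,0,0,0,0,0,0,0,0]
  travel:
    - [0,0,-10]
    - [0,0,-25]
    - [0,0,-30]
    - [0,0,-30]
    - [0,0,0]
    - [18,0,0]
    - [25,0,0]
    - [30,0,0]
    - [30,0,0]
    - [25,0,0]
    - [18,3,0]
    - [0,0,0]
  yaw: [0,0,0,0,0,0,0,0,0,0,0,0]

```text
time: 4.58
ee_pos: [591.3, 103.5, 207.3]
orientation: [-3.091, -0.56, 0.001]
wrist_force: [0.6, -0.5, -3.4]
grip_width: 20.7
```

Call:
step_arm:
  fingers: [0,0,0,0]
  travel:
    - [0,0,0]
    - [0,0,0]
    - [0,0,0]
    - [0,0,0]
  yaw: [0,0,0,0]

```text
time: 4.92
ee_pos: [588.6, 102.6, 208.8]
orientation: [3.092, 0.559, -0.0]
wrist_force: [0.4, -0.7, -3.8]
grip_width: 20.9
```

```bash
python3 - <<'E'
from h import *
d=cap('scene','s3');st=status.state();print(st['ee_pos'],st['wrist_force'],st['wrist_torque'],st['grip_width'])
for z in(95,107):print(z,proj(d,[*st['ee_pos'][:2],z]))
cv2.imwrite('pics/s3z.png',cv2.resize(d['pixels'][200:360,140:340],None,fx=4,fy=3.75))
cap('top','t3')
E
```

```text
[588.7673326  102.67149526 208.91096834] [ 0.63610544 -0.00351704 -3.32091357] [-0.03857866  0.01672329 -0.03279516] 20.94462133194364
95 (np.float64(222.9336320059279), np.float64(283.2852358314919))
107 (np.float64(221.84481045130497), np.float64(278.63951943707116))
```

View pics/s3z.png

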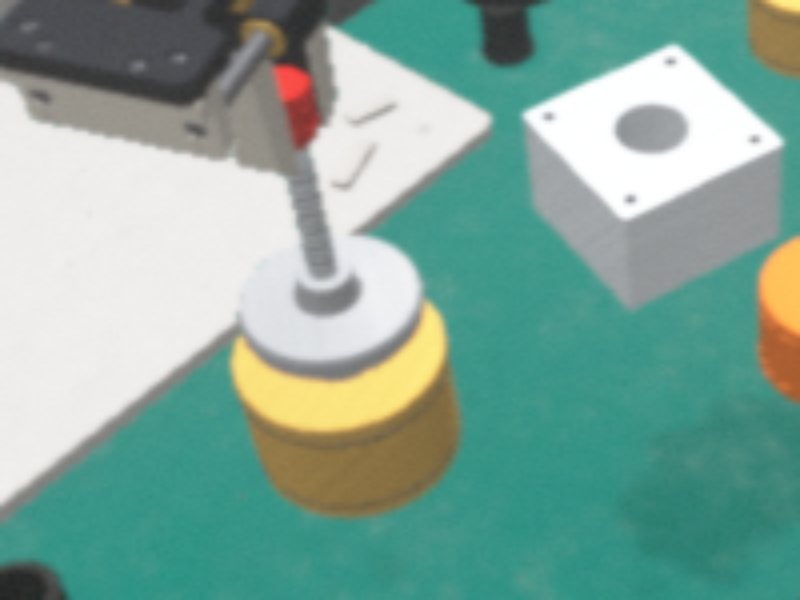

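View pics/t3.png

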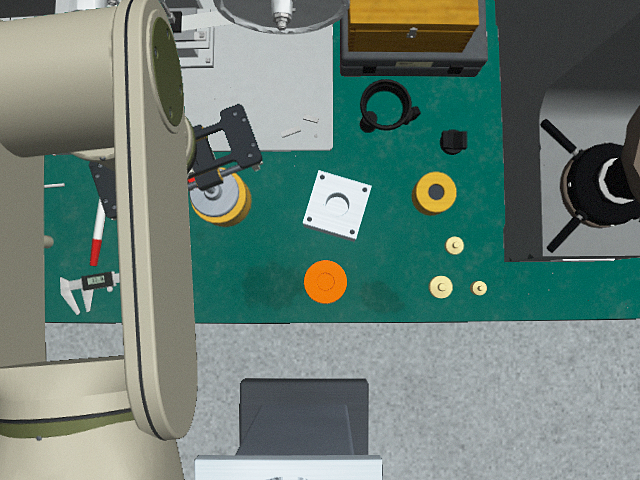

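The scene shows the foot level, its centre at about (222.8,280) against a predicted (221.8,278.6), so it's over the brass part. After a small correction I'll lower it.

Call:
step_arm:
  fingers: [0,0,0,0,0,0,0,0,0,0,0,0]
  travel:
    - [1.5,-1,5]
    - [0,0,5]
    - [0,0,5]
    - [0,0,3]
    - [0,0,2]
    - [0,0,1]
    - [0,0,1]
    - [0,0,1]
    - [0,0,1]
    - [0,0,1]
    - [0,0,0]
    - [0,0,0]
  yaw: [0,0,0,0,0,0,0,0,0,0,0,0]

```text
time: 6.02
ee_pos: [590.4, 104.4, 183.6]
orientation: [-3.091, -0.559, 0.0]
wrist_force: [0.6, -0.2, -3.0]
grip_width: 20.4
```

Call:
step_arm:
  fingers: [0,0,0,0,0,0]
  travel:
    - [0,0,1]
    - [0,0,1]
    - [0,0,1]
    - [0,0,1]
    - [0,0,0]
    - [0,0,0]
  yaw: [0,0,0,0,0,0]

```text
time: 6.52
ee_pos: [590.6, 104.5, 179.9]
orientation: [-3.091, -0.559, -0.001]
wrist_force: [-0.1, 0.4, 2.4]
grip_width: 21.0
```

```bash
python3 - <<'E'
from h import *
d=cap('scene','s4');st=status.state();print(st['ee_pos'],st['wrist_force'],st['wrist_torque'],st['grip_width'])
for z in(70,82):print(z,proj(d,[*st['ee_pos'][:2],z]))
cv2.imwrite('pics/s4z.png',cv2.resize(d['pixels'][220:360,150:310],None,fx=4.2,fy=4.2))
E
```

```text
[590.55994368 104.48131686 179.91480622] [-0.48923155  1.35753788  2.32414939] [ 0.14730012  0.09470158 -0.01571809] 21.2815788725286
70 (np.float64(223.6114553400448), np.float64(292.8056664192141))
82 (np.float64(222.55274521828036), np.float64(288.36504766564724))
```

View pics/s4z.png

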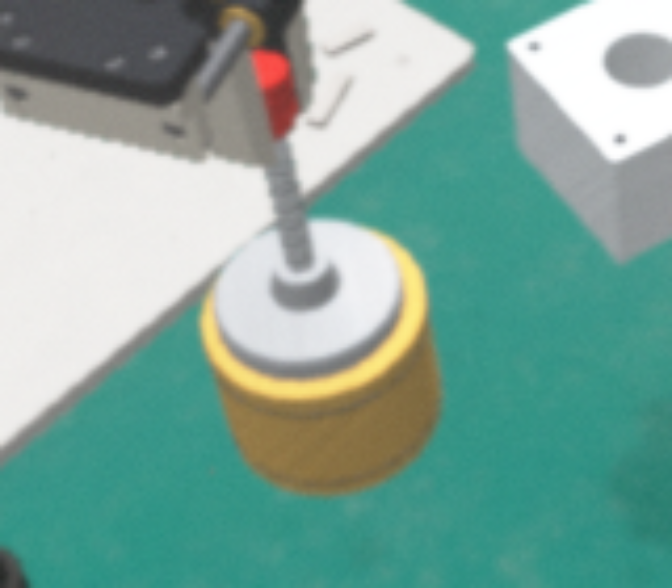

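The foot is flat on the brass face and concentric with it. Pushing the rod down.

Call:
step_arm:
  fingers: [0,0,0,0,0,0,0,0,0,0,0,0]
  travel:
    - [0,0,2]
    - [0,0,2.5]
    - [0,0,2.5]
    - [0,0,2.5]
    - [0,0,2.5]
    - [0,0,2.5]
    - [0,0,2.5]
    - [0,0,2.5]
    - [0,0,2.5]
    - [0,0,2.5]
    - [0,0,2]
    - [0,0,1]
  yaw: [0,0,0,0,0,0,0,0,0,0,0,0]

```text
time: 7.57
ee_pos: [590.3, 104.4, 151.7]
orientation: [-3.091, -0.559, 0.0]
wrist_force: [0.2, 1.8, 2.3]
grip_width: 20.9
```

Call:
step_arm:
  fingers: [0,0,0,0,0,0,0,0]
  travel:
    - [0,0,0.7]
    - [0,0,0.7]
    - [0,0,0.7]
    - [0,0,0.7]
    - [0,0,0.7]
    - [0,0,0.7]
    - [0,0,0.7]
    - [0,0,0]
  yaw: [0,0,0,0,0,0,0,0]

```text
time: 8.23
ee_pos: [590.3, 104.4, 147.0]
orientation: [-3.091, -0.559, 0.0]
wrist_force: [-0.8, 1.1, -1.0]
grip_width: 21.5
```

Call:
step_arm:
  fingers: [0,0,0,0,0,0]
  travel:
    - [0,0,0.6]
    - [0,0,0.6]
    - [0,0,0.6]
    - [0,0,0.6]
    - [0,0,0.6]
    - [0,0,0]
  yaw: [0,0,0,0,0,0]

```text
time: 8.73
ee_pos: [590.3, 104.3, 144.1]
orientation: [3.091, 0.559, -0.0]
wrist_force: [-0.2, 2.7, 2.0]
grip_width: 20.7
```

Call:
step_arm:
  fingers: [0,0,0,0,0,0]
  travel:
    - [0,0,0.6]
    - [0,0,0.6]
    - [0,0,0.6]
    - [0,0,0.6]
    - [0,0,0.6]
    - [0,0,0]
  yaw: [0,0,0,0,0,0]

```text
time: 9.23
ee_pos: [591.2, 104.4, 142.9]
orientation: [3.091, 0.559, 0.003]
wrist_force: [-2.7, 1.9, 10.4]
grip_width: 21.1
```

Call:
step_arm:
  fingers: [0,0,0,0,0,0]
  travel:
    - [0,0,0.6]
    - [0,0,0.6]
    - [0,0,0.6]
    - [0,0,0.6]
    - [0,0,0.6]
    - [0,0,0]
  yaw: [0,0,0,0,0,0]

```text
time: 9.73
ee_pos: [592.7, 104.7, 142.7]
orientation: [3.091, 0.559, 0.01]
wrist_force: [-3.9, 1.4, 21.5]
grip_width: 21.1
```

It stopped at TCP z of about 142.8. The next 3 mm commanded raised the force from 10 to 21.5 N without sinking further, so it has bottomed about 40.5 mm down. Relaxing the load, then letting go.

Call:
step_arm:
  fingers: [0,0,0,0,0,0]
  travel:
    - [0,0,-1]
    - [0,0,-1]
    - [0,0,-1]
    - [0,0,-0.8]
    - [0,0,0]
    - [0,0,0]
  yaw: [0,0,0,0,0,0]

```text
time: 10.23
ee_pos: [591.0, 104.3, 142.9]
orientation: [3.091, 0.559, 0.002]
wrist_force: [-0.3, 2.3, 7.3]
grip_width: 21.3
```

Call:
step_arm:
  fingers: [70,70,70,70,70,70,70,70,70]
  travel:
    - [0,0,0]
    - [0,0,0]
    - [0,0,0]
    - [0,0,0]
    - [0,0,0]
    - [0,0,0]
    - [0,0,0]
    - [0,0,0]
    - [0,0,0]
  yaw: [0,0,0,0,0,0,0,0,0]

```text
time: 10.98
ee_pos: [590.4, 104.4, 142.0]
orientation: [-3.091, -0.559, 0.0]
wrist_force: [-0.0, -0.8, 1.0]
grip_width: 65.5
```

Call:
step_arm:
  fingers: [70,70,70,70,70,70,70,70,70,70,70,70]
  travel:
    - [0,0,-5]
    - [0,0,-15]
    - [0,0,-25]
    - [0,0,-30]
    - [0,0,-25]
    - [0,0,0]
    - [-10,20,0]
    - [-15,30,0]
    - [-15,30,0]
    - [-15,30,0]
    - [-15,30,0]
    - [0,0,0]
  yaw: [0,0,0,0,0,0,0,0,0,0,0,0]

```text
time: 11.98
ee_pos: [573.1, -56.7, 242.2]
orientation: [3.09, 0.552, -0.001]
wrist_force: [-0.5, -0.1, -0.1]
grip_width: 65.2
```

```bash
python3 - <<'E'
from h import *
d=cap('scene','s5');t=cap('top','t5');st=status.state();print(st['time'],st['ee_pos'],st['wrist_force'])
cv2.imwrite('pics/s5z.png',np.hstack([cv2.resize(d['pixels'][220:360,160:300],(400,400)),cv2.resize(t['pixels'][140:260,150:270],(400,400))]))
E
```

```text
12.0833 [573.65691269 -52.4718063  242.11808997] [-0.38212507  0.13983594 -0.01320055]
```

View pics/s5z.png

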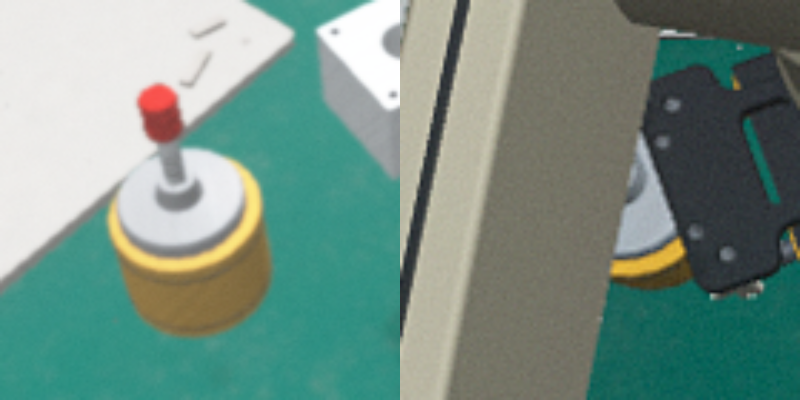

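Call:
step_arm:
  fingers: [70,70,70,70,70,70,70,70,70,70]
  travel:
    - [-10,30,0]
    - [-10,30,0]
    - [-10,30,0]
    - [-10,30,0]
    - [-10,30,0]
    - [-10,30,0]
    - [-10,20,0]
    - [0,0,0]
    - [0,0,0]
    - [0,0,0]
  yaw: [0,0,0,0,0,0,0,0,0,0]

```text
time: 12.92
ee_pos: [578.8, -261.6, 241.9]
orientation: [-3.09, -0.561, -0.0]
wrist_force: [0.1, 0.1, 0.2]
grip_width: 65.3
```

```bash
python3 - <<'E'
from h import *
d=cap('scene','s6');t=cap('top','t6');st=status.state();print(st['time'],st['ee_pos'],st['wrist_force'])
c=[]
for im,(u,v) in((d,(216,260)),(t,(205,192))):
    h=cv2.cvtColor(im['pixels'],cv2.COLOR_BGR2HSV);m=cv2.inRange(h,(0,150,90),(8,255,255))|cv2.inRange(h,(172,150,90),(180,255,255))
    q=np.zeros_like(m);q[v-25:v+25,u-25:u+25]=m[v-25:v+25,u-25:u+25];M=cv2.moments(q,True);print(M['m00']);c.append((M['m10']/M['m00'],M['m01']/M['m00']))
print(c,tri((d,*c[0]),(t,*c[1])))
cv2.imwrite('pics/s6z.png',np.hstack([cv2.resize(d['pixels'][220:360,160:300],(400,400)),cv2.resize(t['pixels'][140:260,150:270],(400,400))]))
E
```

```text
13.0167 [ 578.8345154  -261.34808196  242.1118757 ] [-0.23264955 -0.14179455 -0.25138007]
117.0
230.0
[(214.7094017094017, 256.8290598290598), (204.59565217391304, 184.97826086956522)] (array([590.51717342, 104.47466336, 160.290242  ]), [np.float64(0.5814616049490462), np.float64(0.5814616049490298)])
```

View pics/s6z.png

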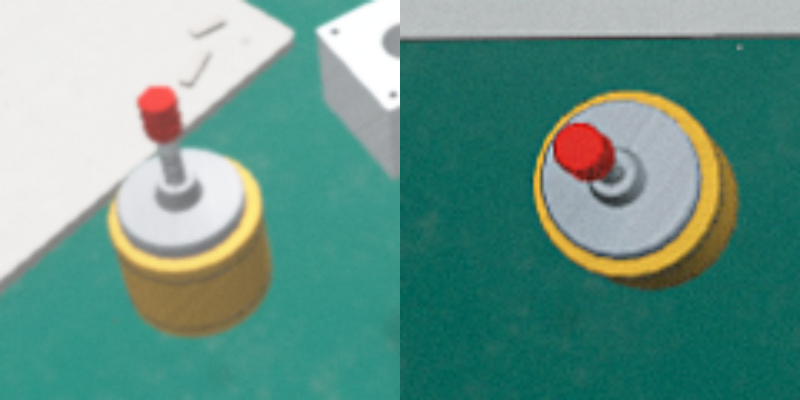

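```bash
python3 - <<'E'
from h import *
d=load('s6');t=load('t6')
for z in(150,154,158): 
  for D in(d,t): print(z,[tuple(np.round(proj(D,[590.4,104.3,z+k]),1)) for k in(14,0,-14)])
for im,(u,v) in((d,(216,260)),(t,(205,185))):
    b=im['pixels'][v-25:v+25,u-25:u+25].astype(int)
    m=(b[...,2]>1.8*b[...,1])&(b[...,2]>60)&(b[...,2]>1.8*b[...,0]); ys,xs=np.nonzero(m);print(m.sum(),xs.min()+u-25,xs.max()+u-25,ys.min()+v-25,ys.max()+v-25,xs.mean()+u-25,ys.mean()+v-25)
E
```

```text
150 [(np.float64(214.8), np.float64(255.2)), (np.float64(216.3), np.float64(261.3)), (np.float64(217.7), np.float64(267.1))]
150 [(np.float64(203.9), np.float64(184.3)), (np.float64(206.0), np.float64(185.9)), (np.float64(208.1), np.float64(187.5))]
154 [(np.float64(214.4), np.float64(253.5)), (np.float64(215.9), np.float64(259.6)), (np.float64(217.3), np.float64(265.5))]
154 [(np.float64(203.2), np.float64(183.8)), (np.float64(205.4), np.float64(185.5)), (np.float64(207.5), np.float64(187.1))]
158 [(np.float64(214.0), np.float64(251.7)), (np.float64(215.5), np.float64(257.8)), (np.float64(216.9), np.float64(263.8))]
158 [(np.float64(202.6), np.float64(183.3)), (np.float64(204.8), np.float64(185.0)), (np.float64(206.9), np.float64(186.6))]
196 209 222 251 268 215.6122448979592 259.2295918367347
240 196 213 177 193 204.65 185.05
```

```bash
python3 -c "
from h import *
print(job.job_done())"
```

```text
the job is handed in; nothing more can be done
None
```

I measured the larger two-banded brass part: the gauge stands in its bore, and the depth comes out at about 40 mm. The job was handed in at about 13 s, and it reports no verdict.

- **What I did:** I gripped the gauge by its red head with 40 N and set the foot on the brass top face, centred within about 1 mm. I pushed the rod down until it stopped, eased the load to about 7 N, let go and moved the arm about 360 mm away.
- **Bottoming:** the rod stopped at TCP z of about 142.8. The next 3 mm of commanded travel raised the wrist force from 10 to 21.5 N, with only about 0.2 mm more movement. Measured from the foot's contact at about z 183, that gives roughly 40 to 40.5 mm.
- **Last pictures:** the gauge stands upright at about (590.5, 104.4), with its foot flat and concentric on the brass part. The head centre is at about z 154–155, against an expected 153.9.
- **One check disagreed:** my first triangulation of the head afterwards gave z 160. It had picked up only the head's bright top in the scene view. A looser colour mask brought it to about 155.

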